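Press a connector home with the hand screw press

TASK

Fit the loose hand crank fully down on the square shaft on top of the blue screw press, then wind it clockwise by its red handle until the press has pushed the white connector fully home on the circuit board. Feel for the point where it comes up firm and stop there: winding on hard would crack the board. Leave the crank on the shaft, let go, and do not disturb the other things on the bench.

Things in the scene. Friction and masses are not known exactly. Their poses are not given: they have to be found in the camera images.
- press: Fixed two-post hand screw press, blue, base 170 x 210 x 16 mm. Origin: centre of the base's underside on the bench; z up, posts (18 mm) at y = +85 and -85 mm. Green circuit board 120 x 116 mm, its top 40 mm up. Blue crosshead 52 (x) x 206 (y) mm, its top 190 mm up; on it a round boss of 46 mm, its top 200 mm up; from that a 16 mm square steel shaft stands upright on the press's z axis.
- shaft (a point): Foot of the square shaft on its axis: centre of the boss's top face, 200 mm above the press's underside. The point does not turn with the shaft: the angle at which the square stands is anything and is not given; find it by feel (or sight). The shaft does not turn under a light touch.
- shaft_tip (a point): Top of the square shaft on its axis, 28 mm above its foot: a 10 mm square tip that widens over 6 mm downwards to the full 16 mm square, 22 mm long. Clockwise seen from above lowers the platen 16 mm per full turn (2 to 3 turns are needed); the screw alone needs about 0.08 N m (1.2 N at the handle) and stays where it is left. This point does not turn with it.
- platen: Moving grey platen of the press, 44 x 200 x 16 mm, with a nose below it and a steel pressing bar 16 x 56 mm. Origin: centre of the pressing bar's lower face, over the connector; z up. It moves only up and down by the screw.
- connector: White connector housing 14 x 50 x 12 mm high on press-fit pins, under the bar. Origin: centre of its underside; z up. It starts 5 to 8 mm above the board; home, its underside meets the board's top (40 mm above the press's underside). Pressing it in takes 50 N from the platen (3 N at the handle); then the load rises steeply: firm from 110 N (5 N at the handle), the board cracks at 400 N (16 N).
- crank: Loose hand crank, about 0.3 kg, at first standing on its hub. Origin: centre of the hub's underside; z up, x along the arm. Hub 32 x 32 x 40 mm high, dark steel, with an 18 mm square socket 30 mm deep open below, all sides parallel to x and y; grip it across its y sides. Arm 14 x 8 mm, top level with the hub's, to x = 80 mm. Seated, the hub's underside rests on the boss.
- grip (a point): Middle of the crank's upright red handle: 70 mm from the hub's axis along the crank's x, 64 mm above the hub's underside. The handle is 22 mm in diameter, 44 to 84 mm above the hub's underside, and spins freely on its pin: it can be held without turning the wrist while winding.
- spool: Black solder spool, 60 mm in diameter, 54 mm tall, standing. Origin: centre of its underside. Leave alone.
- flux_pot: Small brown jar with a red cap, 48 mm in diameter, 36 mm tall. Origin: centre of its underside. Leave alone.
- bottle: White bottle with a blue cap, 64 mm in diameter, 140 mm tall. Origin: centre of its underside. Leave alone.
- bowl: White bowl, 120 mm in diameter, 50 mm tall. Origin: centre of its underside. Leave alone.
- screwdriver: Yellow screwdriver, 180 mm long, lying on the bench along its own x. Leave alone.
- tray: Black tray of spare connectors, 100 x 150 x 22 mm. Origin: centre of its underside. Leave alone.
- board: Blue spare circuit board on a thin pad, 110 x 70 x 7 mm. Origin: centre of its underside. Leave alone.

How it is judged:
On the way, in this order (a step that is already met when the one before it is completed fails the run):
1. the crank is fully down on the square shaft (z of crank in the frame of shaft between -0.004 and 0.004 m and horizontal distance between crank and shaft below 0.004 m and angle between crank's own z axis and vertical below 0.1 rad), for 0.2 s.
2. the connector is home and the press has come up firm on it (more than 110 N, some 5 N at the handle) (contact force between platen and connector above 110 N and z of connector in the frame of press below 0.0415 m), for 0.1 s.
At the end, for the whole second after the job is handed in: The connector's underside is within 1.5 mm of the board, and the crank, let go and still, is on the shaft: its hub within 6 mm of the boss and 4 mm of the axis, upright within 0.1 rad (z of connector in the frame of press below 0.0415 m and z of crank in the frame of shaft between -0.004 and 0.006 m and horizontal distance between crank and shaft below 0.004 m and angle between crank's own z axis and vertical below 0.1 rad and linear speed of crank below 0.02 m/s); the robot touches nothing.
It fails at once if the platen presses the connector with more than 400 N (some 16 N at the handle): the board cracks (contact force between platen and connector above 400 N).
It fails at once if the crank is forced against the press with more than 40 N while it is not yet down on the square (z of crank in the frame of shaft above 0.008 m and contact force between crank and press above 40 N).
It fails at once if the robot pushes on the platen or the connector itself (contact force between any of the arm, the fingers and platen above 3 N or contact force between any of the arm, the fingers and connector above 3 N).
It fails at once if another thing on the bench is shifted by more than 30 mm or knocked over (distance of any of spool, flux_pot, bottle, bowl, screwdriver, tray, board from where it was at the start of the episode above 0.03 m or angle between any of spool, bottle, flux_pot's own z axis and vertical above 0.5 rad).
It also fails if it takes over 72 s, if anything falls off the work surface, if the arm or the gripper's body presses on something with over 40 N, if the wrist force passes 120 N, or if a joint passes its speed limit or range.

ROBOT

A 6-joint arm with a two-finger parallel gripper is mounted at the origin on the work surface. World frame = base frame: x ahead of the robot, y to its left, z up, the work surface at z = 0. Lengths are in m, angles in rad, forces in N, time in s.
With the tool pointing down it reaches from about 0.35 to 0.85 m from the base axis. Payload 8.1 kg.
Tool frame: the origin (TCP) lies on the centre line of the jaws, within the pads' length; the fingertips stand manip.tip_extent ahead of it and the grasp point (between the pads) is the TCP (manip.tip_extent is the distance from the TCP to the fingertips, in m); z points along the fingers, y is the line along which they close (so a half turn about z gives the same grasp; the last joint's range is limited). The gripper opens to 85 mm and grips with 20 to 120 N. Pads are 22 mm wide; open, the fingers measure 114 mm over their backs; the gripper's body (76 mm by 85 mm) begins 54 mm behind the grasp point. The pads swing forward as they close: fully open they stand 13 mm farther back than shut.
Start: joints at [1.226, 0.13, 1.488, -0, 1.523, -0.085], TCP at [0.154, 0.58, 0.25] pointing down, gripper open.
Joint ranges: [-2.96, 2.96], [-0.89, 2.26], [0.02, 2.5], [-1.34, 4.48], [0, 2.73], [-2.66, 2.66]. Speed limits (rad/s): [2.39, 2.39, 2.79, 3.14, 3.14, 3.14].

INTERFACE

Orientations are given as a unit quaternion [w, x, y, z].
In Python, from rig import manip, vision gives the robot as it stands.
- The arm moves only by the tool carry_out, never from a script. Its argument "series" is text: rows parted by semicolons, each of 7 numbers parted by spaces: the turn, a rotation vector about the world's x, y, z in rad, then the shift along the world's x, y, z in mm, then the closure, from 0 (fully open) to 1 (shut). A call has 1 to 12 rows; each row is the pose to reach, as a shift and turn from the pose commanded when the call began; what a row does not reach only later rows make up. A row lasts 1/10 s, in which the tool goes at most 50 mm and 8.59 degrees, less where a joint would pass 70% of its speed; a pose out of reach is approached as far as the arm can. A call with a gripper value outside its range is refused whole. The fingers move at their own pace and stop on an object; "squeeze" is the grip in N (left out, the last holds). Time passes only in rows, so rows that repeat a pose let the fingers close. It gives the time, the measured TCP pose, the force, the opening and the grip force at its end, in the units of the state.
- manip.state(): the state, without advancing time (a new reading comes with each control period).
- vision.read_camera(name): name is "scene" or "top" or "wrist"; returns a dict with "pixels" (480x640x3 uint8, blue, green, red), "z_map" (480x640 float32, m along the optical axis (not along the pixel's ray), 0 where there is no reading), "camera_matrix" (3x3 intrinsics, pixels), "dist" ([k1, k2, p1, p2, k3] as OpenCV has them; the pictures are not rectified), "view" (4x4, takes a point from world to camera coordinates). Camera axes: x right, y up, looking along -z (the intrinsics and any distortion apply to the point x, -y, -z); pixel columns grow to the right and rows downward; lengths in m; the calibration is good to about 2 mm. A picture is of the moment at which its call begins.
- manip.job_done(): hands the job in; it is judged then, once.
The state is a dict: "time": time; "joint_pos": joint angles; "joint_velocities": joint speeds; "effort": joint torques, N m; "tool_pos": TCP position; "ee_rot": TCP orientation; "ft_force": force on the tool from outside, world axes, zero at the start; "moment": the same for the moment, N m; "gripper_width": finger opening in m; "grip_force": force on a finger pad.
Only numpy, scipy, OpenCV 4.12 (cv2) and the standard library are available. Lean on these libraries where they do the work, as an engineer would, in place of code of your own. Each camera call takes 0.05 s, during which the arm holds its last target. There are 200 camera calls.

## Working session

There is one attempt and no reset: what is moved stays moved. The work goes in short steps, Python scripts to look and compute and a tool call to move; the robot and the scene stay as the last step left them, time stands still between calls to the robot, and variables do not carry over. Pictures are saved under pics/ and viewed, at most 10 in all, crops included, and the job is handed in when it is done.

Besides the shell and the picture viewer there is one more tool, called after ">>>" as a command line: name --argument value ..., lists and objects as JSON in quotes. carry_out: Moves the arm, as the interface text tells. Its arguments: {"type":"object","properties":{"series":{"type":"string"},"squeeze":{"type":"number"}},"required":["series"]}

```bash
mkdir -p pics; ls; cat > h.py <<'E'
import numpy as np, cv2
from rig import manip, vision
def grab(n):
    r=vision.read_camera(n); return r
def cloud(r):
    K=np.array(r["camera_matrix"]);d=np.array(r["dist"],float);V=np.array(r["view"])
    h,w=r["z_map"].shape
    u,v=np.meshgrid(np.arange(w),np.arange(h))
    p=cv2.undistortPoints(np.stack([u,v],-1).reshape(-1,1,2).astype(float),K,d).reshape(h,w,2)
    z=r["z_map"].astype(float)
    c=np.stack([p[...,0]*z,-p[...,1]*z,-z],-1)
    R=V[:3,:3];t=V[:3,3]
    W=(c-t)@R
    W[z==0]=np.nan
    return W
def ray(r,uv,h):
    K=np.array(r["camera_matrix"]);d=np.array(r["dist"],float);V=np.array(r["view"])
    p=cv2.undistortPoints(np.array(uv,float).reshape(-1,1,2),K,d).reshape(-1,2)
    R=V[:3,:3];t=V[:3,3]
    o=-R.T@t; D=np.c_[p[:,0],-p[:,1],-np.ones(len(p))]@R
    return o+D*((h-o[2])/D[:,2])[:,None]
E
python3 - <<'E'
from h import *
s=manip.state(); print({k:np.round(v,3) for k,v in s.items()}, manip.tip_extent)
a=[]
for n in("scene","top"):
    r=grab(n); cv2.imwrite(f"pics/{n}0.png",r["pixels"]); np.savez(f"pics/{n}0.npz",**r)
    V=np.array(r["view"]); print(n,np.round(-V[:3,:3].T@V[:3,3],3),np.round(V[:3,:3],2).tolist(),np.array(r["camera_matrix"])[0,0])
E
```

```text
pics
{'time': np.float64(0.0), 'joint_pos': array([ 1.226,  0.131,  1.489,  0.   ,  1.523, -0.085]), 'joint_velocities': array([-0.   , -0.002,  0.002,  0.001,  0.002,  0.001]), 'effort': array([ 1.0000e-03, -5.6939e+01, -5.0056e+01, -0.0000e+00,  1.5000e-02,
        0.0000e+00]), 'tool_pos': array([0.154, 0.579, 0.249]), 'ee_rot': array([-0.   ,  0.13 ,  0.992, -0.001]), 'ft_force': array([ 1.151, -0.357, -0.469]), 'moment': array([-0.02 ,  0.027,  0.045]), 'grip_force': np.float64(0.0), 'gripper_width': np.float64(0.085)} 0.019
scene [1.202 0.351 1.372] [[-0.54, 0.84, 0.0], [-0.72, -0.46, 0.52], [0.43, 0.28, 0.86]] 565.419184607737
top [ 0.489 -0.038  1.074] [[0.03, -1.0, 0.04], [1.0, 0.03, 0.09], [-0.09, 0.04, 1.0]] 433.9796294668114
```

View pics/scene0.png

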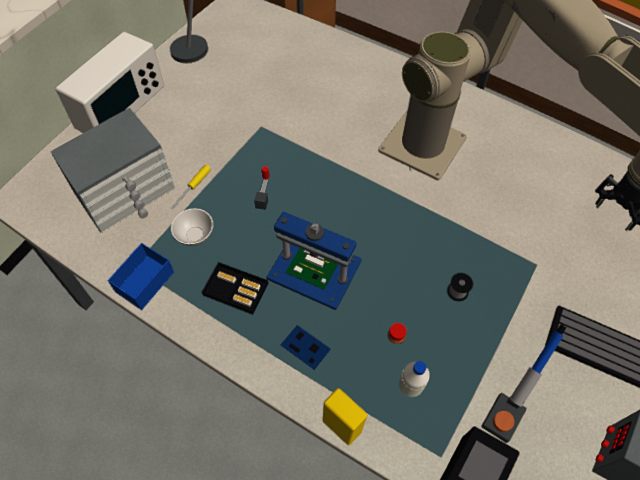

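View pics/top0.png

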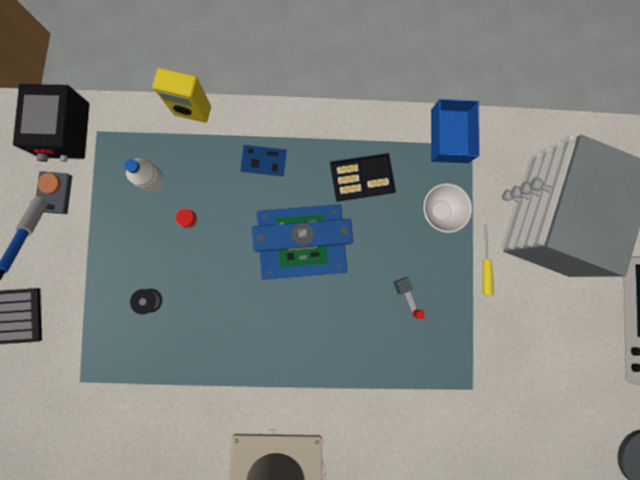

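The scene view shows the press in the middle, shaft at about (315,229), with the crank's hub at (261,200) and its red handle at (265,173). In the top view the shaft is at about (303,232), the hub at (403,286) and the handle at (419,314). Next I measure these points from both views.

```bash
python3 - <<'E'
from h import *
for n in("top","scene"):
    r=dict(np.load(f"pics/{n}0.npz")); W=cloud(r); im=r["pixels"].astype(int); hsv=cv2.cvtColor(r["pixels"],cv2.COLOR_BGR2HSV)
    near=lambda p,q:(np.hypot(W[...,0]-p[0],W[...,1]-p[1])<q)
    sh,hb=((232,303),(286,403)) if n=="top" else ((229,315),(200,261))
    print(n,"shaft px",W[sh].round(3),"hub px",W[hb].round(3))
    # crosshead: blue at height .18-.2
    P=W[sh]; m=near(P,.14)&(abs(W[...,2]-.19)<.006)&(hsv[...,0]>100)&(hsv[...,0]<125)&(hsv[...,1]>120)
    q=W[m]; rc=cv2.minAreaRect(q[:,:2].astype(np.float32)); print("crosshead",m.sum(),rc,np.median(q[:,2]))
    m=near(P,.06)&(W[...,2]>.1965); q=W[m]; print("boss+shaft",m.sum(),q.mean(0).round(4), cv2.minEnclosingCircle(q[:,:2].astype(np.float32)))
    m=near(P,.06)&(W[...,2]>.21); q=W[m]; print("shaft",m.sum(),q.mean(0).round(4) if len(q) else "",q[:,2].max() if len(q) else "")
    C=W[hb]; red=near(C,.13)&((hsv[...,0]<8)|(hsv[...,0]>172))&(hsv[...,1]>150)
    q=W[red&(W[...,2]>.075)]; print("handle",len(q),q.mean(0).round(4),q[:,2].max())
    m=near(C,.04)&(abs(W[...,2]-.04)<.005)&~red; q=W[m]; print("hub/arm top",m.sum(),np.median(q,0).round(4),cv2.minAreaRect(q[:,:2].astype(np.float32)))
    m=near(C,.13)&(abs(W[...,2]-.04)<.007)&~red; q=W[m];e=np.linalg.svd(q[:,:2]-q[:,:2].mean(0))[2][0] if len(q)<5000 else 0; print("arm ax",e)
E
```

```text
top shaft px [ 0.577 -0.046  0.226] hub px [ 0.474 -0.29   0.04 ]
crosshead 1934 ((0.5756198763847351, -0.044776394963264465), (0.05220145732164383, 0.2043132781982422), 6.302891254425049) 0.18984888518882065
boss+shaft 392 [ 0.5749 -0.0439  0.2046] ((0.575517475605011, -0.04389697685837746), 0.022851834073662758)
shaft 69 [ 0.5748 -0.0441  0.2259] 0.23182411953962226
handle 64 [ 0.4112 -0.3191  0.0827] 0.08853077211911368
hub/arm top 241 [ 0.4717 -0.2976  0.0398] ((0.46507328748703003, -0.29831838607788086), (0.05687494948506355, 0.032589949667453766), 21.856342315673828)
arm ax [-0.92365967 -0.38321378]
scene shaft px [ 0.582 -0.039  0.223] hub px [ 0.483 -0.287  0.038]
crosshead 1183 ((0.5765944123268127, -0.044074647128582), (0.05610467866063118, 0.20608337223529816), 6.587508201599121) 0.18919087945048377
boss+shaft 225 [ 0.5796 -0.0421  0.206 ] ((0.5796357989311218, -0.049750667065382004), 0.03831097483634949)
shaft 58 [ 0.5788 -0.0434  0.2221] 0.2323383079274035
handle 44 [ 0.4126 -0.32    0.0819] 0.08901437810825528
hub/arm top 114 [ 0.4734 -0.2954  0.0394] ((0.4719526171684265, -0.2960176169872284), (0.0520569272339344, 0.033355988562107086), 23.409435272216797)
arm ax [0.92338543 0.38387414]
```

>>> carry_out --series "0 0 -0.6 150 -180 150 0; 0 0 -0.6 150 -180 150 0; 0 0 -0.6 150 -180 150 0; 0 0 -0.6 150 -180 150 0; 0 0 -0.6 150 -180 150 0; 0 0 -1.7 370 -500 150 0; 0 0 -1.7 370 -500 150 0; 0 0 -1.7 370 -500 150 0; 0 0 -1.7 370 -500 150 0; 0 0 -1.7 370 -500 150 0; 0 0 -1.7 370 -500 150 0; 0 0 -1.7 370 -500 150 0"

```text
time: 1.3
tool_pos: [0.4892, 0.129, 0.3978]
ee_rot: [-0.0, 0.818, 0.575, -0.0]
ft_force: [0.2, 0.2, -0.5]
gripper_width: 0.0854
grip_force: 0.0
```

>>> carry_out --series "0 0 -0.8 0 -120 0 0; 0 0 -0.8 0 -120 0 0; 0 0 -0.8 0 -120 0 0; 0 0 -0.8 0 -120 0 0; 0 0 -0.8 0 -120 0 0; 0 0 -0.8 0 -120 0 0"

```text
time: 1.9
tool_pos: [0.4884, 0.0105, 0.3975]
ee_rot: [-0.0, 0.977, 0.211, -0.0]
ft_force: [0.6, 0.5, 0.7]
gripper_width: 0.0854
grip_force: 0.0
```

```bash
python3 - <<'E'
from h import *
s=manip.state(); print(s["time"],s["tool_pos"],s["ee_rot"],s["joint_pos"].round(2) if hasattr(s["joint_pos"],'round') else s["joint_pos"])
r=grab("wrist"); cv2.imwrite("pics/w1.png",r["pixels"]); np.savez("pics/w1.npz",**r)
V=np.array(r["view"]); print(np.round(-V[:3,:3].T@V[:3,3],3),np.round(V[:3,:3],2).tolist(),r["camera_matrix"])
E
```

```text
1.9 [0.48840491 0.01049298 0.39749604] [-1.53497876e-04  9.77492874e-01  2.10967917e-01 -4.42286900e-04] [-0.08 -0.18  1.53  0.    1.79  1.06]
[0.55  0.037 0.521] [[0.41, -0.91, -0.0], [0.88, 0.4, -0.27], [0.24, 0.11, 0.96]] [[342.37713453   0.         321.49631532]
 [  0.         342.37713453 235.68054126]
 [  0.           0.           1.        ]]
```

View pics/w1.png

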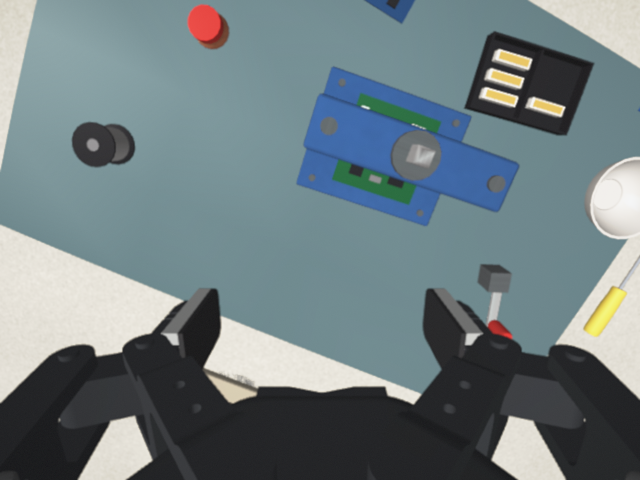

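The wrist view shows the shaft at about (423,155), its bright square facet visible, and the hub top at about (494,278). I measure both here and enlarge the shaft.

```bash
python3 - <<'E'
from h import *
r=dict(np.load("pics/w1.npz")); W=cloud(r); im=r["pixels"]; hsv=cv2.cvtColor(im,cv2.COLOR_BGR2HSV)
near=lambda p,q:(np.hypot(W[...,0]-p[0],W[...,1]-p[1])<q)
P=(.5755,-.044)
for lo,hi in((.1965,.203),(.203,.2245),(.2255,.24)):
    m=near(P,.05)&(W[...,2]>lo)&(W[...,2]<hi)
    q=W[m]; print(lo,m.sum(),q.mean(0).round(4),cv2.minAreaRect(q[:,:2].astype(np.float32)))
m=near(P,.05)&(W[...,2]>.1965);print("boss",cv2.minEnclosingCircle(ray(r,np.argwhere(m)[:,::-1],.2)[:,:2].astype(np.float32)))
C=(.4765,-.2926)
m=near(C,.06)&(abs(W[...,2]-.04)<.004)&(hsv[...,1]<80);q=W[m];print("hub",m.sum(),q.mean(0).round(4),cv2.minAreaRect(q[:,:2].astype(np.float32)))
c=im[130:180,395:450]; cv2.imwrite("pics/c1.png",cv2.resize(c,None,fx=10,fy=10,interpolation=cv2.INTER_CUBIC))
E
```

```text
0.1965 1470 [ 0.5744 -0.0453  0.2002] ((0.574434220790863, -0.04723008722066879), (0.044835422188043594, 0.04439043998718262), 74.84385681152344)
0.203 196 [ 0.5731 -0.0424  0.2175] ((0.5739450454711914, -0.04686865210533142), (0.01632353663444519, 0.01639522798359394), 5.809177398681641)
0.2255 228 [ 0.5739 -0.0465  0.2278] ((0.5740185976028442, -0.04660899192094803), (0.013140288181602955, 0.014060980640351772), 4.237292766571045)
boss ((0.4889655113220215, -0.24537424743175507), 0.23867565393447876)
hub 649 [ 0.4617 -0.3001  0.0401] ((0.4546189308166504, -0.30321574211120605), (0.07138937711715698, 0.032875604927539825), 21.049697875976562)
```

View pics/c1.png

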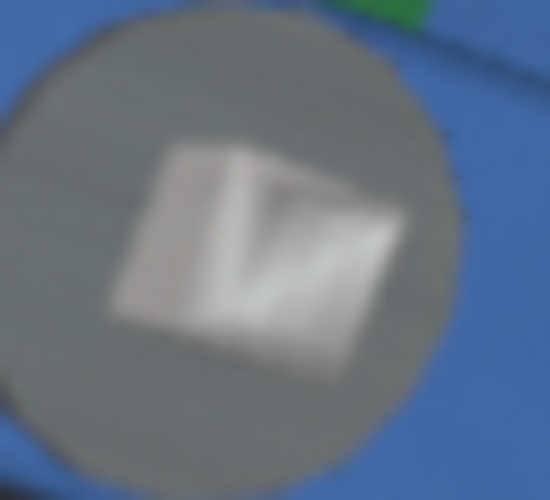

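The crop shows the square standing roughly axis-aligned, with its right-hand face edge from (340,375) to (405,215). I want a closer look for the angle before fitting.

>>> carry_out --series "0 0 0 60 -55 -90 0; 0 0 0 60 -55 -90 0; 0 0 0 60 -55 -90 0; 0 0 0 60 -55 -90 0; 0 0 0 60 -55 -90 0"

```text
time: 2.45
tool_pos: [0.5482, -0.0438, 0.3079]
ee_rot: [-0.0, 0.977, 0.214, -0.001]
ft_force: [-0.8, 0.3, 0.2]
gripper_width: 0.0858
grip_force: 0.0
```

```bash
python3 - <<'E'
from h import *
r=grab("wrist"); np.savez("pics/w2.npz",**r); W=cloud(r); im=r["pixels"]
V=np.array(r["view"]); print(np.round(-V[:3,:3].T@V[:3,3],4),manip.state()["tool_pos"])
P=(.5745,-.0455)
near=lambda p,q:(np.hypot(W[...,0]-p[0],W[...,1]-p[1])<q)
for lo,hi in((.1965,.203),(.203,.2205),(.2205,.2265),(.2272,.24)):
    m=near(P,.03)&(W[...,2]>lo)&(W[...,2]<hi)
    q=W[m]; print(lo,m.sum(),q.mean(0).round(4),cv2.minAreaRect(q[:,:2].astype(np.float32)))
m=near(P,.03)&(W[...,2]>.1965); ij=np.argwhere(m); a=ij.min(0);b=ij.max(0); print(a,b)
c=im[a[0]:b[0],a[1]:b[1]]; f=550/max(c.shape[:2]); cv2.imwrite("pics/c2.png",cv2.resize(c,None,fx=f,fy=f,interpolation=cv2.INTER_CUBIC)); print(f)
E
```

```text
[ 0.6095 -0.0168  0.4317] [ 0.54858677 -0.04357502  0.30917934]
0.1965 2594 [ 0.5761 -0.0461  0.2002] ((0.5745587944984436, -0.047134753316640854), (0.04516085237264633, 0.04545881226658821), 81.11504364013672)
0.203 147 [ 0.5794 -0.0439  0.2125] ((0.5788171291351318, -0.043135467916727066), (0.010680546052753925, 0.02161344327032566), 47.86122131347656)
0.2205 293 [ 0.5761 -0.046   0.2242] ((0.5746703147888184, -0.04721074178814888), (0.01608378253877163, 0.01617944985628128), 5.412550449371338)
0.2272 306 [ 0.5749 -0.047   0.2283] ((0.5746312141418457, -0.046998802572488785), (0.011495256796479225, 0.011614862829446793), 7.296146869659424)
[174 199] [479 516]
1.7350157728706626
```

View pics/c2.png

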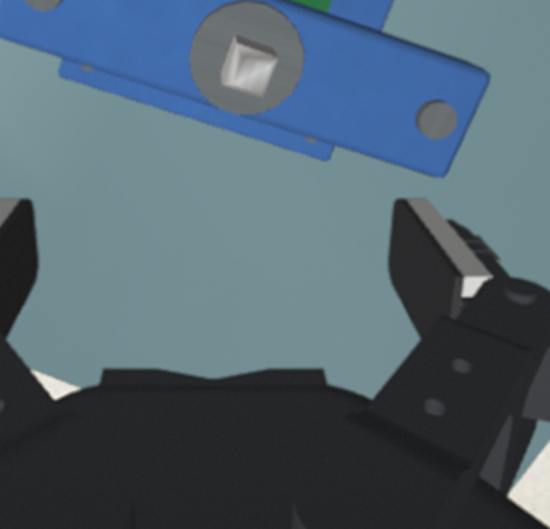

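The close view shows the square shaft on the boss at about (250,65). Its full section measures 16.1 x 16.2 mm at about 5.5°, centred on (0.5746, -0.0471). Next I go above the crank.

>>> carry_out --series "0 0 -0.05 -75 -252 0 0; 0 0 -0.05 -75 -252 0 0; 0 0 -0.05 -75 -252 0 0; 0 0 -0.05 -75 -252 0 0; 0 0 -0.05 -75 -252 0 0; 0 0 -0.05 -75 -252 -140 0; 0 0 -0.05 -75 -252 -140 0; 0 0 -0.05 -75 -252 -140 0; 0 0 -0.05 -75 -252 -140 0; 0 0 -0.05 -75 -252 -140 0"

```text
time: 3.5
tool_pos: [0.4742, -0.2957, 0.1701]
ee_rot: [0.0, 0.982, 0.19, 0.0]
ft_force: [0.6, -0.3, -0.1]
gripper_width: 0.0854
grip_force: 0.0
```

```bash
python3 - <<'E'
from h import *
r=grab("wrist"); np.savez("pics/w3.npz",**r); W=cloud(r); im=r["pixels"]; hsv=cv2.cvtColor(im,cv2.COLOR_BGR2HSV)
s=manip.state(); print(s["tool_pos"],s["ee_rot"])
C=(.474,-.295)
near=lambda p,q:(np.hypot(W[...,0]-p[0],W[...,1]-p[1])<q)
m=near(C,.03)&(abs(W[...,2]-.04)<.003); m=cv2.morphologyEx(m.astype(np.uint8),cv2.MORPH_OPEN,np.ones((30,30)))>0
q=W[m];print("hub",m.sum(),q.mean(0).round(4),cv2.minAreaRect(q[:,:2].astype(np.float32)))
m=near(C,.1)&(abs(W[...,2]-.04)<.003)&(hsv[...,1]<90);q=W[m];print("hub+arm",m.sum(),cv2.minAreaRect(q[:,:2].astype(np.float32)))
red=near(C,.13)&((hsv[...,0]<8)|(hsv[...,0]>172))&(hsv[...,1]>150);q=W[red&(W[...,2]>.08)];print("handle",len(q),cv2.minAreaRect(q[:,:2].astype(np.float32)) if len(q) else "")
o=im.copy();o[m]=(0,255,0);cv2.imwrite("pics/w3.png",o)
E
```

```text
[ 0.47523083 -0.2964535   0.17173119] [0.00162675 0.98174705 0.19017795 0.00155908]
hub 1470 [nan nan nan] ((0.4680652320384979, -0.303631067276001), (0.04562118276953697, 0.03151951730251312), 21.09914779663086)
hub+arm 2687 ((0.4507560729980469, -0.30647972226142883), (0.08154695481061935, 0.032013118267059326), 22.64160919189453)
handle 607 ((0.41003894805908203, -0.3234092891216278), (0.019105175510048866, 0.019440962001681328), 68.96184539794922)
```

View pics/w3.png

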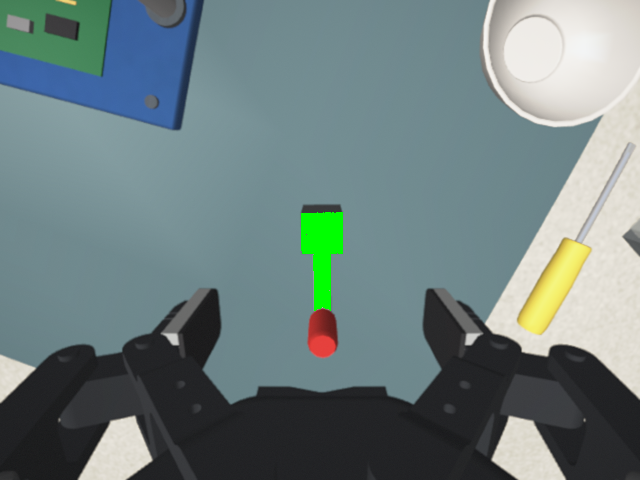

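The wrist view shows the hub top at about (322,233), the arm running down the picture and the red handle at (322,335), so the tool is aligned. The hub centre measures (0.4737, -0.2969) with its top at 40 mm, and the handle is 69 mm away, which fits the given sizes. I descend and grip.

>>> carry_out --series "0 0 0 -1 -1 -50 0; 0 0 0 -1 -1 -100 0; 0 0 0 -1 -1 -125 0; 0 0 0 -1 -1 -143 0; 0 0 0 -1 -1 -143 0; 0 0 0 -1 -1 -143 1; 0 0 0 -1 -1 -143 1; 0 0 0 -1 -1 -143 1; 0 0 0 -1 -1 -143 1; 0 0 0 -1 -1 -143 1; 0 0 0 -1 -1 -143 1; 0 0 0 -1 -1 -143 1" --squeeze 90

```text
time: 4.75
tool_pos: [0.4738, -0.2979, 0.027]
ee_rot: [0.001, 0.982, 0.19, 0.001]
ft_force: [-0.0, 0.5, 7.3]
gripper_width: 0.0309
grip_force: 90.1
```

>>> carry_out --series "0 0 0 0 0 0 1; 0 0 0 0 0 0 1; 0 0 0 0 0 30 1; 0 0 0 0 0 80 1; 0 0 0 0 0 130 1; 0 0 0 0 0 180 1; 0 0 0 0 0 230 1; 0 0 0 0 0 260 1; 0 0 0 0 0 260 1; 0 0 0 0 0 260 1"

```text
time: 5.75
tool_pos: [0.4727, -0.2972, 0.2854]
ee_rot: [0.0, 0.982, 0.19, 0.0]
ft_force: [-0.4, -0.5, -3.6]
gripper_width: 0.0308
grip_force: 89.7
```

>>> carry_out --series "0 0 -0.28 101 250 0 1; 0 0 -0.28 101 250 0 1; 0 0 -0.28 101 250 0 1; 0 0 -0.28 101 250 0 1; 0 0 -0.28 101 250 0 1; 0 0 -0.28 101 250 0 1; 0 0 -0.28 101 250 0 1; 0 0 -0.28 101 250 0 1; 0 0 -0.28 101 250 0 1"

```text
time: 6.65
tool_pos: [0.5727, -0.0478, 0.2832]
ee_rot: [-0.0, 0.999, 0.05, -0.001]
ft_force: [0.2, 0.8, -2.6]
gripper_width: 0.0308
grip_force: 89.8
```

```bash
python3 - <<'E'
from h import *
s=manip.state(); print(s["tool_pos"],s["ee_rot"],s["ft_force"])
for n in ("scene","wrist"):
    r=grab(n); np.savez(f"pics/{n}4.npz",**r)
    if n=="scene": c=cv2.resize(r["pixels"][130:280,240:400],None,fx=4,fy=4,interpolation=cv2.INTER_CUBIC)
    else: c=r["pixels"]
    cv2.imwrite(f"pics/{n}4.png",c)
E
```

```text
[ 0.57267266 -0.04781212  0.28324014] [-1.02046161e-04  9.98723300e-01  5.04942302e-02 -1.44668942e-03] [ 0.19314608  0.75474194 -2.5658056 ]
```

View pics/scene4.png

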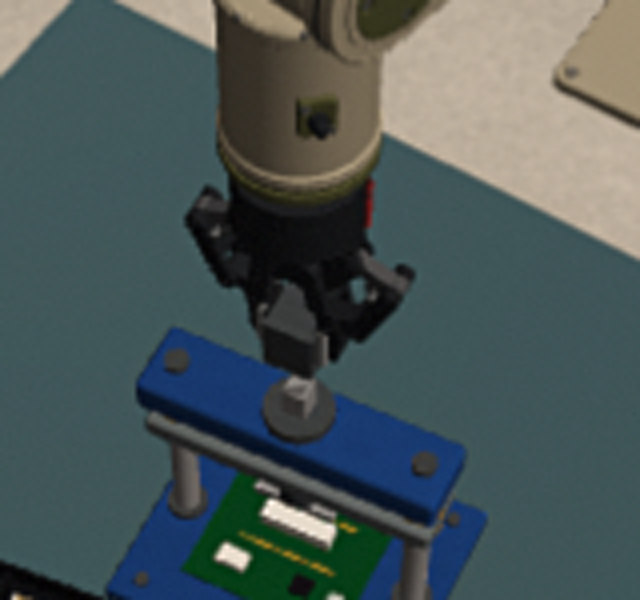

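The scene crop shows the gripped hub right above the shaft tip at about (300,390), with the shaft facing along the hub. I descend carefully, feeling the force.

>>> carry_out --series "0 0 0 1 0 -15 1; 0 0 0 1 0 -27 1; 0 0 0 1 0 -30 1; 0 0 0 1 0 -32 1; 0 0 0 1 0 -32 1; 0 0 0 1 0 -32 1"

```text
time: 7.35
tool_pos: [0.5748, -0.047, 0.2534]
ee_rot: [0.0, 0.999, 0.051, 0.0]
ft_force: [0.6, -0.2, -2.3]
gripper_width: 0.0309
grip_force: 89.9
```

>>> carry_out --series "0 0 0 0 0 -1 1; 0 0 0 0 0 -2 1; 0 0 0 0 0 -3 1; 0 0 0 0 0 -3 1"

```text
time: 7.75
tool_pos: [0.5745, -0.047, 0.2499]
ee_rot: [-0.0, 0.999, 0.051, -0.0]
ft_force: [-0.0, -0.3, -2.0]
gripper_width: 0.0309
grip_force: 89.9
```

>>> carry_out --series "0 0 0 0 0 -1 1; 0 0 0 0 0 -2 1; 0 0 0 0 0 -3 1; 0 0 0 0 0 -3 1"

```text
time: 8.15
tool_pos: [0.5745, -0.047, 0.2467]
ee_rot: [-0.0, 0.999, 0.051, -0.0]
ft_force: [0.3, 0.5, -1.6]
gripper_width: 0.0309
grip_force: 89.9
```

>>> carry_out --series "0 0 0 0 0 -1 1; 0 0 0 0 0 -2 1; 0 0 0 0 0 -3 1; 0 0 0 0 0 -3 1"

```text
time: 8.55
tool_pos: [0.5745, -0.047, 0.2437]
ee_rot: [-0.0, 0.999, 0.051, -0.0]
ft_force: [-0.4, -0.7, -2.9]
gripper_width: 0.0305
grip_force: 89.9
```

>>> carry_out --series "0 0 0 0 0 -2 1; 0 0 0 0 0 -4 1; 0 0 0 0 0 -6 1; 0 0 0 0 0 -8 1; 0 0 0 0 0 -10 1; 0 0 0 0 0 -10 1"

```text
time: 9.15
tool_pos: [0.5744, -0.047, 0.2335]
ee_rot: [-0.0, 0.999, 0.051, -0.0]
ft_force: [-0.0, 0.9, -2.5]
gripper_width: 0.0311
grip_force: 89.9
```

>>> carry_out --series "0 0 0 0 0 -2 1; 0 0 0 0 0 -4 1; 0 0 0 0 0 -5 1; 0 0 0 0 0 -6 1; 0 0 0 0 0 -6 1"

```text
time: 9.65
tool_pos: [0.5745, -0.047, 0.2278]
ee_rot: [-0.0, 0.999, 0.051, -0.0]
ft_force: [-0.1, 0.1, -2.6]
gripper_width: 0.0307
grip_force: 89.9
```

>>> carry_out --series "0 0 0 0 0 -1 1; 0 0 0 0 0 -1 0; 0 0 0 0 0 -1 0; 0 0 0 0 0 -1 0; 0 0 0 0 0 -1 0; 0 0 0 0 0 -1 0; 0 0 0 0 0 40 0; 0 0 0 0 0 80 0; 0 0 0 0 0 115 0; 0 0 0 0 0 115 0"

```text
time: 10.65
tool_pos: [0.5767, -0.0473, 0.3501]
ee_rot: [0.001, 0.999, 0.051, 0.005]
ft_force: [-0.5, 0.1, 1.0]
gripper_width: 0.0855
grip_force: 0.0
```

>>> carry_out --series "0 0 0 -50 -5 0 0; 0 0 0 -70 -7 0 0; 0 0 0 -70 -7 0 0; 0 0 0 -70 -7 0 0"

```text
time: 11.05
tool_pos: [0.5046, -0.0541, 0.343]
ee_rot: [0.0, 0.999, 0.051, 0.0]
ft_force: [-1.2, 0.2, 1.7]
gripper_width: 0.0851
grip_force: 0.0
```

```bash
python3 - <<'E'
from h import *
s=manip.state(); print(s["tool_pos"],s["gripper_width"],s["ft_force"])
for n in ("wrist","scene","top"):
    r=grab(n); W=cloud(r); hsv=cv2.cvtColor(r["pixels"],cv2.COLOR_BGR2HSV)
    near=lambda p,q:(np.hypot(W[...,0]-p[0],W[...,1]-p[1])<q)
    red=near((.505,-.054),.04)&((hsv[...,0]<8)|(hsv[...,0]>172))&(hsv[...,1]>150);q=W[red&(W[...,2]>.279)]
    print(n,red.sum(),len(q), q.mean(0).round(4) if len(q) else "",np.nanmax(W[red][:,2]) if red.any() else "")
    m=near((.5745,-.047),.03)&(hsv[...,1]<70)&(W[...,2]>.23)&(W[...,2]<.25);q=W[m]
    if m.any(): print("hubtop",m.sum(),np.median(q,0).round(4),cv2.minAreaRect(q[:,:2].astype(np.float32)))
    if n=="wrist": cv2.imwrite("pics/w5.png",r["pixels"])
E
```

```text
[ 0.5045971  -0.05408423  0.34295884] 0.08511097267518736 [-1.21383438  0.20915223  1.73912692]
wrist 1338 1003 [ 0.5067 -0.0542  0.2837] 0.2863210354028283
hubtop 2986 [ 0.5722 -0.0486  0.2402] ((0.5677184462547302, -0.04884975031018257), (0.04578166827559471, 0.03190366178750992), 4.899234771728516)
scene 113 48 [ 0.508  -0.0513  0.2836] 0.2885457546140853
hubtop 216 [ 0.5748 -0.0448  0.2387] ((0.569903552532196, -0.04579305648803711), (0.0498524084687233, 0.03258780762553215), 5.155523777008057)
top 0 0
```

View pics/w5.png

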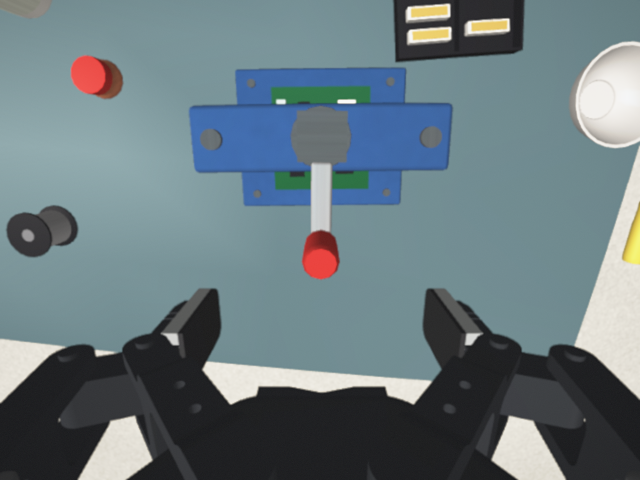

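The wrist view shows the crank seated on the boss: hub at (320,137), its top at z = 0.240 m, and the handle at (320,255) just ahead of the TCP. I take the handle.

>>> carry_out --series "0 0 0 1 0 -40 0; 0 0 0 1 0 -74 0; 0 0 0 1 0 -74 0; 0 0 0 1 0 -74 1; 0 0 0 1 0 -74 1; 0 0 0 1 0 -74 1; 0 0 0 1 0 -74 1; 0 0 0 1 0 -74 1; 0 0 0 1 0 -74 1; 0 0 0 1 0 -74 1; 0 0 0 1 0 -74 1; 0 0 0 1 0 -74 1" --squeeze 50

```text
time: 12.4
tool_pos: [0.5058, -0.0542, 0.27]
ee_rot: [0.0, 0.999, 0.051, 0.001]
ft_force: [-3.0, -0.8, 6.7]
gripper_width: 0.0205
grip_force: 48.8
```

```bash
cat > circ.py <<'E'
import sys, numpy as np
# centre, radius .07: rows from angle a0 (deg) clockwise by step, n rows; shifts in mm rel. to a0
a0,step,n=map(float,sys.argv[1:4]); R=70
a=np.radians(a0-step*np.arange(1,int(n)+1)); o=np.radians(a0)
for x,y in np.c_[R*np.cos(a)-R*np.cos(o),R*np.sin(a)-R*np.sin(o)]: print(round(x,1),round(y,1))
E
python3 circ.py 186 15 12; python3 - <<'E'
from rig import manip; s=manip.state(); print(s["tool_pos"],s["ft_force"],s["gripper_width"])
E
```

```text
0.5 18.3
5.7 35.8
15.2 51.4
28.5 63.9
44.5 72.7
62.3 76.9
80.6 76.5
98.1 71.3
113.7 61.7
126.2 48.5
135.0 32.4
139.2 14.6
[ 0.50577633 -0.0542169   0.27003723] [-2.99427802 -0.76084947  6.67165505] 0.02048571438251069
```

>>> carry_out --series "0 0 0 0.5 18.3 1 1; 0 0 0 5.7 35.8 1 1; 0 0 0 15.2 51.4 1 1; 0 0 0 28.5 63.9 1 1; 0 0 0 44.5 72.7 1 1; 0 0 0 62.3 76.9 1 1; 0 0 0 80.6 76.5 1 1; 0 0 0 98.1 71.3 1 1; 0 0 0 113.7 61.7 1 1; 0 0 0 126.2 48.5 1 1; 0 0 0 135 32.4 1 1; 0 0 0 139.2 14.6 1 1"

```text
time: 13.6
tool_pos: [0.6459, -0.04, 0.2705]
ee_rot: [-0.0, 0.999, 0.051, 0.001]
ft_force: [-0.2, 0.8, 1.6]
gripper_width: 0.0207
grip_force: 49.7
```

```bash
cat > chk.py <<'E'
from h import *
import sys
r=grab("scene"); W=cloud(r); hsv=cv2.cvtColor(r["pixels"],cv2.COLOR_BGR2HSV)
s=manip.state(); print(s["time"],s["tool_pos"].round(4),s["ft_force"].round(1),s["moment"].round(2),s["gripper_width"])
c=np.array([.575,-.047]); d=s["tool_pos"][:2]-c; print("angle",np.degrees(np.arctan2(d[1],d[0]))%360,"rad",np.hypot(*d))
near=lambda p,q:(np.hypot(W[...,0]-p[0],W[...,1]-p[1])<q)
# hub top, connector top (white), platen front points
m=near(c,.03)&(W[...,2]>.225)&(W[...,2]<.25)&(hsv[...,1]<70); print("hub top",m.sum(),np.median(W[m],0).round(4) if m.any() else "")
m=near(c,.035)&(hsv[...,2]>190)&(hsv[...,1]<40)&(W[...,2]<.075)&(W[...,2]>.046); print("conn",m.sum(),np.percentile(W[m][:,2],[10,50,95]).round(4) if m.any() else "")
th=np.radians(6); u=(W[...,:2]-c)@[np.cos(th),np.sin(th)]; v=(W[...,:2]-c)@[-np.sin(th),np.cos(th)]
m=(abs(u-.022)<.006)&(abs(v)<.1)&(W[...,2]<.165)&(W[...,2]>.065)&(hsv[...,1]<70); print("platen face z",m.sum(),np.percentile(W[m][:,2],[2,50,98]).round(4) if m.any() else "")
cv2.imwrite("pics/sc.png",cv2.resize(r["pixels"][130:280,240:400],None,fx=4,fy=4,interpolation=cv2.INTER_CUBIC))
E
python3 chk.py; python3 circ.py 6 15 12
```

```text
13.65 [ 0.6459 -0.0434  0.2704] [ 4.6 -0.3  5.4] [ 0.24 -0.65  0.03] 0.020549368484350076
angle 2.9206981301266746 rad 0.07101365892965879
hub top 44 [ 0.5676 -0.0359  0.2392]
conn 52 [0.0541 0.0579 0.0617]
platen face z 301 [0.1213 0.1331 0.1412]
-0.5 -18.3
-5.7 -35.8
-15.2 -51.4
-28.5 -63.9
-44.5 -72.7
-62.3 -76.9
-80.6 -76.5
-98.1 -71.3
-113.7 -61.7
-126.2 -48.5
-135.0 -32.4
-139.2 -14.6
```

>>> carry_out --series "0 0 0 -0.5 -18.3 0 1; 0 0 0 -5.7 -35.8 0 1; 0 0 0 -15.2 -51.4 0 1; 0 0 0 -28.5 -63.9 0 1; 0 0 0 -44.5 -72.7 0 1; 0 0 0 -62.3 -76.9 0 1; 0 0 0 -80.6 -76.5 0 1; 0 0 0 -98.1 -71.3 0 1; 0 0 0 -113.7 -61.7 0 1; 0 0 0 -126.2 -48.5 0 1; 0 0 0 -135 -32.4 0 1; 0 0 0 -139.2 -14.6 0 1"

```text
time: 14.85
tool_pos: [0.5051, -0.0544, 0.2699]
ee_rot: [0.0, 0.999, 0.05, 0.001]
ft_force: [13.5, 0.3, -5.4]
gripper_width: 0.0203
grip_force: 49.4
```

```bash
python3 chk.py; python3 - <<'E'
from h import *
r=dict(np.load("pics/scene0.npz")); W=cloud(r); hsv=cv2.cvtColor(r["pixels"],cv2.COLOR_BGR2HSV)
c=np.array([.575,-.047]);th=np.radians(6); u=(W[...,:2]-c)@[np.cos(th),np.sin(th)]; v=(W[...,:2]-c)@[-np.sin(th),np.cos(th)]
m=(abs(u-.022)<.006)&(abs(v)<.1)&(W[...,2]<.185)&(W[...,2]>.065)&(hsv[...,1]<70); print("platen face z0",m.sum(),np.percentile(W[m][:,2],[2,50,98]).round(4))
E
```

```text
14.9 [ 0.505  -0.052   0.2699] [ 5.6  2.  -0.4] [ 0.18 -1.1  -0.07] 0.020588506098474256
angle 184.0857105991747 rad 0.07021623428873218
hub top 230 [ 0.576  -0.0443  0.2386]
conn 28 [0.0535 0.0572 0.0611]
platen face z 340 [0.1137 0.1259 0.1335]
platen face z0 361 [0.1289 0.1413 0.1648]
```

>>> carry_out --series "0 0 0 0.5 18.3 0 1; 0 0 0 5.7 35.8 0 1; 0 0 0 15.2 51.4 0 1; 0 0 0 28.5 63.9 0 1; 0 0 0 44.5 72.7 0 1; 0 0 0 62.3 76.9 0 1; 0 0 0 80.6 76.5 0 1; 0 0 0 98.1 71.3 0 1; 0 0 0 113.7 61.7 0 1; 0 0 0 126.2 48.5 0 1; 0 0 0 135 32.4 0 1; 0 0 0 139.2 14.6 0 1"

```text
time: 16.1
tool_pos: [0.6456, -0.0402, 0.2708]
ee_rot: [-0.0, 0.999, 0.051, 0.001]
ft_force: [1.7, 1.9, 2.7]
gripper_width: 0.0205
grip_force: 50.1
```

```bash
python3 chk.py; python3 circ.py 6 8 12
```

```text
16.15 [ 0.6456 -0.0435  0.2706] [5.6 0.1 6.2] [ 0.19 -1.02 -0.01] 0.020736584534416864
angle 2.867381914647711 rad 0.0706996261314326
hub top 43 [ 0.5659 -0.0362  0.2382]
conn 0 
platen face z 327 [0.1058 0.1175 0.1254]
0.3 -9.8
-0.7 -19.5
-3.0 -28.9
-6.7 -38.0
-11.6 -46.5
-17.6 -54.2
-24.6 -60.9
-32.5 -66.7
-41.1 -71.3
-50.3 -74.6
-59.9 -76.6
-69.6 -77.3
```

View pics/sc.png

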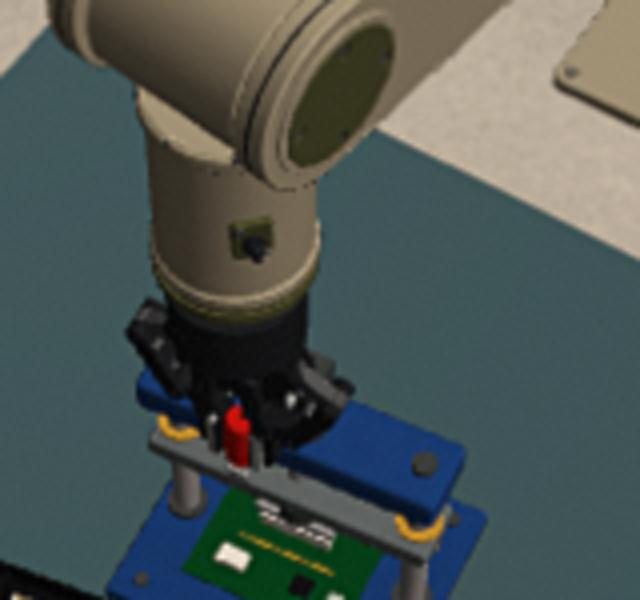

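The crop shows the red handle gripped at (237,435) and the platen now well down, close to the connector. From here I wind slower.

>>> carry_out --series "0 0 0 0.3 -9.8 0 1; 0 0 0 -0.7 -19.5 0 1; 0 0 0 -3 -28.9 0 1; 0 0 0 -6.7 -38 0 1; 0 0 0 -11.6 -46.5 0 1; 0 0 0 -17.6 -54.2 0 1; 0 0 0 -24.6 -60.9 0 1; 0 0 0 -32.5 -66.7 0 1; 0 0 0 -41.1 -71.3 0 1; 0 0 0 -50.3 -74.6 0 1; 0 0 0 -59.9 -76.6 0 1; 0 0 0 -69.6 -77.3 0 1"

```text
time: 17.35
tool_pos: [0.574, -0.1167, 0.2699]
ee_rot: [-0.001, 0.999, 0.051, -0.0]
ft_force: [1.2, 3.6, 5.1]
gripper_width: 0.0211
grip_force: 50.5
```

```bash
cat >> chk.py <<'E'
a=np.arctan2(d[1],d[0]); F=s["ft_force"]; print("tang resist",-(F[0]*np.sin(a)-F[1]*np.cos(a)),"radial",F[0]*np.cos(a)+F[1]*np.sin(a))
E
python3 chk.py; python3 circ.py 270 5 12
```

```text
17.4 [ 0.573  -0.1167  0.27  ] [3.  1.8 5.8] [ 0.62 -0.22  0.03] 0.02023513648339461
angle 268.39369533869905 rad 0.06972208104200746
hub top 240 [ 0.578  -0.0463  0.2387]
conn 0 
platen face z 334 [0.1019 0.1138 0.1214]
tang resist 2.9620441652625695 radial -1.835129271965467
-6.1 0.3
-12.2 1.1
-18.1 2.4
-23.9 4.2
-29.6 6.6
-35.0 9.4
-40.2 12.7
-45.0 16.4
-49.5 20.5
-53.6 25.0
-57.3 29.8
-60.6 35.0
```

>>> carry_out --series "0 0 0 -6.1 0.3 0 1; 0 0 0 -12.2 1.1 0 1; 0 0 0 -18.1 2.4 0 1; 0 0 0 -23.9 4.2 0 1; 0 0 0 -29.6 6.6 0 1; 0 0 0 -35 9.4 0 1; 0 0 0 -40.2 12.7 0 1; 0 0 0 -45 16.4 0 1; 0 0 0 -49.5 20.5 0 1; 0 0 0 -53.6 25 0 1; 0 0 0 -57.3 29.8 0 1; 0 0 0 -60.6 35 0 1"

```text
time: 18.6
tool_pos: [0.5148, -0.082, 0.27]
ee_rot: [0.001, 0.999, 0.051, 0.001]
ft_force: [5.8, -0.5, 1.1]
gripper_width: 0.0205
grip_force: 50.0
```

```bash
python3 chk.py; python3 circ.py 210 3 12
```

```text
18.65 [ 0.5145 -0.0814  0.27  ] [6.4 0.1 1.7] [-0.04 -1.15 -0.  ] 0.020478538125140694
angle 209.59032894135078 rad 0.06961590177557615
hub top 224 [ 0.5767 -0.0451  0.2389]
conn 0 
platen face z 332 [0.097  0.111  0.1184]
tang resist 3.1277065409325835 radial -5.625515871407395
-1.7 3.2
-3.3 6.5
-4.7 9.9
-6.0 13.4
-7.0 16.9
-7.8 20.4
-8.5 24.0
-9.0 27.7
-9.3 31.3
-9.4 35.0
-9.3 38.7
-9.0 42.3
```

>>> carry_out --series "0 0 0 -1.7 3.2 0 1; 0 0 0 -3.3 6.5 0 1; 0 0 0 -4.7 9.9 0 1; 0 0 0 -6 13.4 0 1; 0 0 0 -7 16.9 0 1; 0 0 0 -7.8 20.4 0 1; 0 0 0 -8.5 24 0 1; 0 0 0 -9 27.7 0 1; 0 0 0 -9.3 31.3 0 1; 0 0 0 -9.3 31.3 0 1; 0 0 0 -9.3 31.3 0 1"

```text
time: 19.75
tool_pos: [0.5053, -0.0511, 0.2699]
ee_rot: [0.001, 0.999, 0.051, 0.0]
ft_force: [3.6, -3.3, 3.1]
gripper_width: 0.0202
grip_force: 50.2
```

```bash
python3 chk.py; python3 circ.py 183 3 12
```

```text
19.8 [ 0.5053 -0.051   0.27  ] [ 3.9 -3.3  2. ] [-0.62 -0.81 -0.05] 0.02030328893576412
angle 183.31032415943517 rad 0.06985846318684058
hub top 237 [ 0.5756 -0.0434  0.2387]
conn 0 
platen face z 328 [0.0985 0.11   0.1173]
tang resist 3.542226855344783 radial -3.7104165062555103
-0.1 3.7
0.0 7.3
0.3 11.0
0.8 14.6
1.4 18.2
2.3 21.8
3.3 25.3
4.6 28.7
6.0 32.1
7.5 35.4
9.3 38.7
11.2 41.8
```

View pics/sc.png

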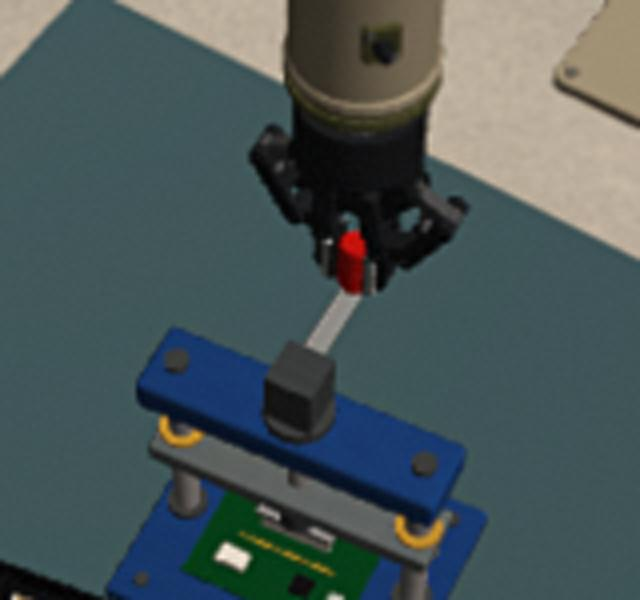

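The crop shows the crank on the shaft, the handle held at (350,262) and the bar down on the connector at about (295,525). The steady tangential force is 3.5 N, so it is pressing. I use the depth map to estimate what travel is left.

```bash
cat > bar.py <<'E'
from h import *
def prof(r,tag):
    W=cloud(r); im=r["pixels"].astype(int)
    c=np.array([.5755,-.0455]);th=np.radians(6); u=(W[...,:2]-c)@[np.cos(th),np.sin(th)]; v=(W[...,:2]-c)@[-np.sin(th),np.cos(th)]
    m=(abs(v)<.022)&(abs(u-.0075)<.006)&(W[...,2]>.036)&(W[...,2]<.1)
    z=W[...,2][m]; b=im[m]; wh=(b.min(1)>110)
    print(tag)
    for lo in np.arange(.036,.1,.002):
        k=(z>=lo)&(z<lo+.002)
        if k.any(): print(round(lo,3),k.sum(),b[k].mean(0).round(0),round(u[m][k].mean(),4))
prof(dict(np.load("pics/scene0.npz")),"start")
prof(grab("scene"),"now")
E
python3 bar.py
```

```text
start
0.036 14 [22. 58.  9.] 0.0081
0.038 13 [24. 56. 13.] 0.0079
0.04 8 [26. 58. 12.] 0.0084
0.042 7 [28. 58. 17.] 0.008
0.044 7 [32. 59. 25.] 0.0085
0.046 2 [64. 70. 76.] 0.0059
0.048 7 [57. 66. 66.] 0.0069
0.05 4 [120. 130. 138.] 0.0048
0.052 8 [100. 108. 115.] 0.0063
0.054 7 [138. 149. 158.] 0.0056
0.056 11 [186. 200. 210.] 0.004
0.058 13 [175. 188. 198.] 0.0054
0.06 5 [187. 202. 213.] 0.0042
0.062 1 [140. 151. 161.] 0.0098
0.084 2 [70. 75. 80.] 0.0057
0.086 3 [108. 113. 119.] 0.0046
0.088 3 [74. 82. 85.] 0.0082
0.09 8 [90. 94. 98.] 0.0061
0.092 5 [87. 90. 93.] 0.0063
0.094 9 [73. 77. 79.] 0.0088
0.096 4 [65. 67. 68.] 0.0084
0.098 1 [29. 32. 30.] 0.0122
now
0.036 6 [22. 60.  2.] 0.0095
0.038 15 [28. 62. 14.] 0.009
0.04 10 [24. 61.  5.] 0.01
0.042 10 [44. 69. 40.] 0.0084
0.044 2 [42. 64. 38.] 0.0083
0.046 6 [65. 76. 74.] 0.0073
0.048 9 [66. 73. 77.] 0.0075
0.05 3 [70. 76. 82.] 0.0082
0.052 3 [51. 53. 57.] 0.0067
0.054 4 [53. 55. 60.] 0.0078
0.056 7 [73. 76. 80.] 0.0069
0.058 2 [89. 93. 96.] 0.0051
0.06 7 [108. 111. 116.] 0.0064
0.062 4 [100. 104. 108.] 0.0076
0.064 3 [85. 88. 91.] 0.0071
0.066 5 [52. 53. 54.] 0.0098
0.068 3 [24. 23. 24.] 0.0127
0.07 3 [24. 23. 23.] 0.0107
0.072 1 [33. 34. 35.] 0.0119
0.078 1 [15. 14. 14.] 0.0131
0.08 1 [31. 31. 31.] 0.0133
```

The bar's lower face is at about 53 mm, close to the 52 mm home height, so I use small steps from here.

>>> carry_out --series "0 0 0 0 1.2 0 1; 0 0 0 0 2.4 0 1; 0 0 0 0 2.4 0 1"

```text
time: 20.15
tool_pos: [0.5052, -0.0481, 0.27]
ee_rot: [0.0, 0.999, 0.051, -0.0]
ft_force: [2.5, -3.5, 4.5]
gripper_width: 0.0205
grip_force: 50.3
```

>>> carry_out --series "0 0 0 0 1.2 0 1; 0 0 0 0 2.4 0 1; 0 0 0 0 2.4 0 1"

```text
time: 20.45
tool_pos: [0.5052, -0.0455, 0.27]
ee_rot: [-0.0, 0.999, 0.051, -0.0]
ft_force: [2.0, -3.2, 3.8]
gripper_width: 0.0205
grip_force: 50.3
```

>>> carry_out --series "0 0 0 0 1.2 0 1; 0 0 0 0.1 2.4 0 1; 0 0 0 0.2 3.6 0 1; 0 0 0 0.2 3.6 0 1"

```text
time: 20.85
tool_pos: [0.5054, -0.0418, 0.27]
ee_rot: [-0.0, 0.999, 0.051, -0.0]
ft_force: [0.8, -3.5, 4.6]
gripper_width: 0.0204
grip_force: 50.4
```

>>> carry_out --series "0 0 0 0.1 1.2 0 1; 0 0 0 0.2 2.4 0 1; 0 0 0 0.4 3.6 0 1; 0 0 0 0.4 3.6 0 1"

```text
time: 21.25
tool_pos: [0.5057, -0.0382, 0.27]
ee_rot: [-0.0, 0.999, 0.051, -0.0]
ft_force: [-1.6, -4.1, 5.5]
gripper_width: 0.02
grip_force: 50.5
```

>>> carry_out --series "0 0 0 0.2 1.2 0 1; 0 0 0 0.4 2.4 0 1; 0 0 0 0.4 2.4 0 1; 0 0 0 0.4 2.4 0 1"

```text
time: 21.65
tool_pos: [0.506, -0.0358, 0.27]
ee_rot: [-0.0, 0.999, 0.051, -0.0]
ft_force: [-2.1, -2.9, 6.1]
gripper_width: 0.0202
grip_force: 50.5
```

>>> carry_out --series "0 0 0 0.2 1.2 0 1; 0 0 0 0.4 2.4 0 1; 0 0 0 0.7 3.6 0 1; 0 0 0 0.7 3.6 0 1"

```text
time: 22.05
tool_pos: [0.5067, -0.0322, 0.27]
ee_rot: [-0.0, 0.999, 0.051, -0.0]
ft_force: [-1.6, -3.1, 5.4]
gripper_width: 0.0203
grip_force: 50.5
```

```bash
python3 chk.py; python3 circ.py 168 1 12
```

```text
22.1 [ 0.5067 -0.0322  0.2701] [-1.3 -2.9  5.3] [-0.63  0.05  0.03] 0.02048800334366847
angle 167.78486562415858 rad 0.0698626189620074
hub top 238 [ 0.5765 -0.0413  0.2389]
conn 0 
platen face z 333 [0.0975 0.1094 0.1173]
tang resist 3.1336375857127945 radial 0.6522672341997171
0.3 1.2
0.5 2.4
0.9 3.6
1.2 4.7
1.5 5.9
1.9 7.1
2.3 8.2
2.7 9.4
3.1 10.5
3.6 11.7
4.0 12.8
4.5 13.9
```

>>> carry_out --series "0 0 0 0.3 1.2 0 1; 0 0 0 0.5 2.4 0 1; 0 0 0 0.9 3.6 0 1; 0 0 0 1.2 4.7 0 1; 0 0 0 1.2 4.7 0 1"

```text
time: 22.6
tool_pos: [0.5078, -0.0275, 0.27]
ee_rot: [-0.0, 0.999, 0.051, -0.0]
ft_force: [-1.1, -2.8, 5.1]
gripper_width: 0.0207
grip_force: 50.6
```

>>> carry_out --series "0 0 0 0.3 1.2 0 1; 0 0 0 0.7 2.3 0 1; 0 0 0 1.1 3.5 0 1; 0 0 0 1.5 4.6 0 1; 0 0 0 1.5 4.6 0 1"

```text
time: 23.1
tool_pos: [0.5093, -0.0228, 0.27]
ee_rot: [-0.0, 0.999, 0.051, -0.0]
ft_force: [-2.2, -2.5, 5.6]
gripper_width: 0.0204
grip_force: 50.6
```

```bash
for a in 160 155 150 145 140 135 130; do echo $a; python3 circ.py $a 1.25 4|tr '\n' ';'; done; python3 bar.py | sed -n '/now/,$p'
```

```text
160
0.5 1.4;1.1 2.8;1.7 4.3;2.3 5.6;155
0.7 1.4;1.4 2.7;2.1 4.1;2.8 5.4;150
0.8 1.3;1.6 2.6;2.4 3.9;3.3 5.2;145
0.9 1.2;1.8 2.5;2.7 3.7;3.7 4.8;140
1.0 1.2;2.0 2.3;3.1 3.4;4.1 4.5;135
1.1 1.1;2.2 2.1;3.3 3.1;4.5 4.1;130
1.2 1.0;2.4 1.9;3.6 2.8;4.8 3.7;now
0.036 10 [25. 62.  9.] 0.009
0.038 12 [31. 64. 18.] 0.0089
0.04 16 [36. 65. 26.] 0.009
0.042 5 [41. 68. 37.] 0.0085
0.044 7 [69. 77. 80.] 0.0067
0.046 5 [62. 72. 70.] 0.0071
0.048 2 [64. 70. 74.] 0.0081
0.05 4 [66. 71. 78.] 0.0073
0.052 1 [54. 55. 59.] 0.0058
0.054 2 [58. 59. 64.] 0.0072
0.056 5 [65. 67. 72.] 0.0087
0.058 9 [86. 89. 94.] 0.0078
0.06 6 [103. 105. 110.] 0.0068
0.062 3 [81. 84. 88.] 0.0084
0.064 3 [114. 118. 122.] 0.0085
0.066 2 [40. 40. 40.] 0.0105
0.068 4 [21. 21. 21.] 0.0113
0.07 2 [28. 28. 29.] 0.0112
0.072 1 [29. 29. 28.] 0.0124
0.074 1 [31. 32. 32.] 0.0106
0.076 1 [19. 19. 19.] 0.0131
```

>>> carry_out --series "0 0 0 0.5 1.4 0 1; 0 0 0 1.1 2.8 0 1; 0 0 0 1.7 4.3 0 1; 0 0 0 2.3 5.6 0 1; 0 0 0 2.3 5.6 0 1"

```text
time: 23.65
tool_pos: [0.5115, -0.0172, 0.27]
ee_rot: [-0.0, 0.999, 0.051, -0.001]
ft_force: [-2.3, -2.1, 6.3]
gripper_width: 0.0206
grip_force: 50.6
```

>>> carry_out --series "0 0 0 0.7 1.4 0 1; 0 0 0 1.4 2.7 0 1; 0 0 0 2.1 4.1 0 1; 0 0 0 2.8 5.4 0 1; 0 0 0 2.8 5.4 0 1"

```text
time: 24.15
tool_pos: [0.5143, -0.0117, 0.27]
ee_rot: [-0.0, 0.999, 0.051, -0.001]
ft_force: [-3.1, -2.5, 7.4]
gripper_width: 0.0205
grip_force: 50.7
```

>>> carry_out --series "0 0 0 0.8 1.3 0 1; 0 0 0 1.6 2.6 0 1; 0 0 0 2.4 3.9 0 1; 0 0 0 2.4 3.9 0 1"

```text
time: 24.55
tool_pos: [0.5167, -0.0078, 0.27]
ee_rot: [-0.0, 0.999, 0.051, -0.001]
ft_force: [-2.7, -1.5, 6.3]
gripper_width: 0.0207
grip_force: 50.7
```

>>> carry_out --series "0 0 0 0.9 1.2 0 1; 0 0 0 1.8 2.5 0 1; 0 0 0 2.7 3.7 0 1; 0 0 0 3.6 4.9 0 1; 0 0 0 3.6 4.9 0 1"

```text
time: 25.05
tool_pos: [0.5203, -0.0028, 0.2701]
ee_rot: [-0.0, 0.999, 0.051, -0.001]
ft_force: [-3.6, -2.4, 6.2]
gripper_width: 0.0207
grip_force: 50.7
```

>>> carry_out --series "0 0 0 1.1 1.2 0 1; 0 0 0 2.1 2.5 0 1; 0 0 0 3.2 3.7 0 1; 0 0 0 3.2 3.7 0 1"

```text
time: 25.45
tool_pos: [0.5234, 0.0009, 0.2701]
ee_rot: [-0.0, 0.999, 0.051, -0.001]
ft_force: [-3.7, -0.8, 7.6]
gripper_width: 0.0205
grip_force: 50.8
```

>>> carry_out --series "0 0 0 1.1 1.1 0 1; 0 0 0 2.2 2.2 0 1; 0 0 0 3.3 3.3 0 1; 0 0 0 4.4 4.3 0 1; 0 0 0 4.4 4.3 0 1"

```text
time: 25.95
tool_pos: [0.5278, 0.0054, 0.2701]
ee_rot: [-0.0, 0.999, 0.051, -0.001]
ft_force: [-4.0, -0.5, 7.5]
gripper_width: 0.0202
grip_force: 50.8
```

>>> carry_out --series "0 0 0 1.2 1 0 1; 0 0 0 2.4 2 0 1; 0 0 0 3.5 3 0 1; 0 0 0 4.7 3.9 0 1; 0 0 0 4.7 3.9 0 1"

```text
time: 26.45
tool_pos: [0.5324, 0.0093, 0.2701]
ee_rot: [-0.001, 0.999, 0.051, -0.001]
ft_force: [-5.3, -0.5, 8.0]
gripper_width: 0.0205
grip_force: 50.9
```

```bash
python3 chk.py|tail -3;  for a in 127 122 117 112 107 102 97 92 87 82 77; do echo $a; python3 circ.py $a 1.25 4|tr '\n' ';'; done
```

```text
conn 0 
platen face z 339 [0.0939 0.1072 0.1149]
tang resist 3.816882800167922 radial 2.102495520968228
127
1.2 0.9;2.5 1.8;3.7 2.6;5.0 3.5;122
1.3 0.8;2.6 1.6;4.0 2.3;5.3 3.0;117
1.4 0.7;2.8 1.3;4.1 1.9;5.6 2.5;112
1.4 0.6;2.9 1.1;4.3 1.6;5.8 2.0;107
1.5 0.4;2.9 0.8;4.4 1.2;5.9 1.5;102
1.5 0.3;3.0 0.6;4.5 0.8;6.0 1.0;97
1.5 0.2;3.0 0.3;4.6 0.4;6.1 0.5;92
1.5 0.0;3.1 0.0;4.6 0.0;6.1 -0.1;87
1.5 -0.1;3.0 -0.2;4.6 -0.4;6.1 -0.6;82
1.5 -0.2;3.0 -0.5;4.5 -0.8;6.0 -1.1;77
1.5 -0.4;3.0 -0.8;4.4 -1.2;5.9 -1.6;
```

>>> carry_out --series "0 0 0 1.2 0.9 0 1; 0 0 0 2.5 1.8 0 1; 0 0 0 3.7 2.6 0 1; 0 0 0 3.7 2.6 0 1"

```text
time: 26.9
tool_pos: [0.5359, 0.0118, 0.2701]
ee_rot: [-0.0, 0.999, 0.051, -0.001]
ft_force: [-5.0, 0.0, 9.4]
gripper_width: 0.0206
grip_force: 51.0
```

>>> carry_out --series "0 0 0 1.3 0.8 0 1; 0 0 0 2.6 1.6 0 1; 0 0 0 3.9 2.3 0 1; 0 0 0 3.9 2.3 0 1"

```text
time: 27.3
tool_pos: [0.5395, 0.0141, 0.2701]
ee_rot: [-0.0, 0.999, 0.051, -0.001]
ft_force: [-7.4, -0.0, 9.8]
gripper_width: 0.0204
grip_force: 51.1
```

>>> carry_out --series "0 0 0 0 0 0 1; 0 0 0 0 0 0 1"

```text
time: 27.5
tool_pos: [0.5395, 0.0141, 0.2701]
ee_rot: [-0.0, 0.999, 0.051, -0.001]
ft_force: [-8.1, -0.9, 9.9]
gripper_width: 0.0202
grip_force: 51.1
```

```bash
python3 chk.py|tail -3; python3 bar.py | sed -n '/now/,$p'|head -20
```

```text
conn 0 
platen face z 330 [0.0944 0.1071 0.1141]
tang resist 6.635366227729805 radial 2.8578247615508543
now
0.036 6 [31. 64. 19.] 0.0084
0.038 7 [24. 62. 10.] 0.011
0.04 11 [36. 66. 26.] 0.0097
0.042 14 [48. 69. 47.] 0.0085
0.044 4 [56. 69. 60.] 0.0083
0.046 6 [66. 72. 78.] 0.007
0.048 2 [74. 81. 86.] 0.0089
0.05 2 [ 96. 100. 104.] 0.0047
0.052 3 [75. 79. 86.] 0.0082
0.054 5 [84. 87. 93.] 0.0076
0.056 4 [70. 72. 76.] 0.0073
0.058 6 [89. 91. 95.] 0.0075
0.06 8 [83. 86. 90.] 0.0079
0.062 2 [54. 56. 59.] 0.0113
0.064 6 [49. 50. 52.] 0.0104
0.068 2 [18. 18. 18.] 0.0132
0.074 1 [33. 32. 32.] 0.0117
0.076 1 [28. 28. 30.] 0.0133
```

>>> carry_out --series "0 0 0 0.7 0.4 0 1; 0 0 0 1.4 0.7 0 1; 0 0 0 1.4 0.7 0 1"

```text
time: 27.9
tool_pos: [0.5408, 0.0148, 0.2702]
ee_rot: [-0.0, 0.999, 0.051, -0.002]
ft_force: [-8.2, -1.3, 10.0]
gripper_width: 0.0205
grip_force: 51.1
```

>>> carry_out --series "0 0 0 0.7 0.3 0 1; 0 0 0 1.4 0.7 0 1; 0 0 0 1.4 0.7 0 1; 0 0 0 1.4 0.7 0 1"

```text
time: 28.3
tool_pos: [0.542, 0.0156, 0.2702]
ee_rot: [-0.001, 0.999, 0.051, -0.002]
ft_force: [-7.9, 0.3, 10.9]
gripper_width: 0.0203
grip_force: 51.2
```

>>> carry_out --series "0 0 0 0.7 0.3 0 1; 0 0 0 1.4 0.7 0 1; 0 0 0 1.4 0.7 0 1; 0 0 0 1.4 0.7 0 1"

```text
time: 28.7
tool_pos: [0.5434, 0.0163, 0.2702]
ee_rot: [-0.001, 0.999, 0.051, -0.002]
ft_force: [-9.2, 0.3, 11.0]
gripper_width: 0.0203
grip_force: 51.2
```

>>> carry_out --series "0 0 0 0.7 0.3 0 1; 0 0 0 1.4 0.7 0 1; 0 0 0 1.4 0.7 0 1; 0 0 0 1.4 0.7 0 1"

```text
time: 29.1
tool_pos: [0.5447, 0.017, 0.2702]
ee_rot: [-0.0, 0.999, 0.051, -0.002]
ft_force: [-10.3, 0.3, 11.8]
gripper_width: 0.0209
grip_force: 51.2
```

```bash
python3 chk.py|tail -3
```

```text
conn 0 
platen face z 331 [0.0956 0.107  0.1142]
tang resist 9.275229789066303 radial 3.529256283083922
```

The resistance has climbed steadily to 9.3 N, well past firm (5 N) and well short of cracking (16 N). I let go and lift clear.

>>> carry_out --series "0 0 0 0 0 0 0; 0 0 0 0 0 0 0; 0 0 0 0 0 0 0; 0 0 0 0 0 0 0; 0 0 0 0 0 0 0; 0 0 0 0 0 30 0; 0 0 0 0 0 80 0; 0 0 0 0 0 130 0; 0 0 0 0 0 130 0; 0 0 0 0 0 130 0"

```text
time: 30.15
tool_pos: [0.547, 0.0163, 0.4021]
ee_rot: [0.0, 0.999, 0.051, 0.002]
ft_force: [-0.4, 0.0, -0.2]
gripper_width: 0.0855
grip_force: 0.0
```

```bash
python3 - <<'E'
from h import *
s=manip.state();print(s["tool_pos"],s["ft_force"],s["gripper_width"])
r=grab("scene"); W=cloud(r); hsv=cv2.cvtColor(r["pixels"],cv2.COLOR_BGR2HSV)
near=lambda p,q:(np.hypot(W[...,0]-p[0],W[...,1]-p[1])<q)
m=near((.575,-.047),.028)&(W[...,2]>.225)&(W[...,2]<.25)&(hsv[...,1]<70);print("hub",m.sum(),np.median(W[m],0))
red=near((.575,-.047),.1)&((hsv[...,0]<8)|(hsv[...,0]>172))&(hsv[...,1]>150);print("handle",red.sum(),W[red].mean(0),W[red].max(0))
E
```

```text
[0.54702171 0.01627346 0.40209486] [-0.36822198  0.01510379 -0.19557403] 0.08550643519565239
hub 217 [ 0.57669811 -0.04108838  0.23854009]
handle 121 [0.53558344 0.01148295 0.27301523] [0.5433319  0.02105885 0.2877554 ]
```

```bash
python3 -c "
from rig import manip; print(manip.job_done())"
```

```text
the job is handed in; nothing more can be done
None
```

The crank is seated on the shaft and wound clockwise about 2.2 turns until it came up firm (about 9 N at the handle). The crank is released with the arm clear, and the job is handed in; no verdict came back.

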